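# Screw the top back onto the salt dredger

### The job

Put the loose perforated metal top back on the big metal salt shaker that is clamped in its stand: set it level on the neck, turn it back (anticlockwise seen from above) until its lugs drop into the thread, then screw it forward (clockwise) until it is fully home and tight. Let go of it, and leave the loose sauce cup and the loose sachet near the work where they are.

Things in the scene. Friction and masses are not known exactly. Their poses are not given: they have to be found in the camera images.
- top: the loose screw top: an upright round steel cap, 63 mm across, 26 mm high, about 80 g, open below, flat perforated top, finely ribbed side that can be gripped at any angle. Origin at the centre of its lower edge, z up along its axis. Its ceiling is 22 mm above the lower edge.
- lugs (a point): point on the top's axis 2.5 mm above its lower edge, level with its three inward lugs: each 5 mm wide and 3 mm tall, 120 degrees apart (the first on this frame's +x), leaving a 47 mm circle free between them
- stand: the heavy fixed stand: dark plate 124 x 124 x 6 mm with a black collar 84 mm across. Origin at the centre of its underside on the worktop, z up. On its z axis it clamps a round metal salt shaker (72 mm across up to 70 mm, narrowing to the neck at 84 mm height) that can neither move nor turn. How the shaker's thread is turned in the collar is unknown and differs each time.
- neck_rim (a point): centre of the shaker's rim, 119.6 mm above the worktop; z up. The neck is 44 mm across, bevelled to 37 mm at the rim; threads reach 53 mm across. Three-start right-hand thread (screws on clockwise seen from above): every 120 degrees a 30 degree wide entry gap, level lands between the gaps. Smooth metal, friction about 0.3, no springs. The x axis says nothing of the thread.
- land (a point): where the centre of the top's lower edge lies when its lugs rest on the level lands, out of line with the gaps: 109 mm above the worktop. Small stops 3.5 mm high at the clockwise end of each land block turning clockwise there (a top set on the stops lies 3.5 mm higher). Turned anticlockwise, by at most about 105 degrees, the lugs come over the gaps.
- dropped (a point): where the centre of the top's lower edge lies when the lugs have dropped through the gaps, 102.1 mm above the worktop. It drops over a window about 18 degrees wide; a light press is enough.
- home (a point): where the centre of the top's lower edge lies when the top is screwed home, 97.6 mm above the worktop: from the dropped position turn clockwise by 70 to 90 degrees; after the first 10 to 30 degrees it is drawn down about 1 mm per 11 degrees till its ceiling meets the rim and it comes up tight.
- sauce_cup: loose black plastic sauce cup nearest to the middle behind the work, 51 mm across, 29 mm high, origin at the centre of its underside; a bystander
- sachet: loose white sauce sachet lying between the stand and the top, 56 x 34 x 16 mm, origin at the centre of its underside; a bystander
Mind the look-alikes: they are no part of the job. Several things have the shape of the top; the one meant has the colours described above.

How it is judged:
By the outcome, as a careful person would: the job done as asked, in the order asked, and still so for the second after the job is handed in, with the robot touching nothing.
It also fails if it takes over 58 s, if anything falls off the work surface, if the arm or the gripper's body presses on something with over 40 N, if the wrist force passes 120 N, or if a joint passes its speed limit or range.

### The arm

A 6-joint arm with a two-finger parallel gripper is mounted at the origin on a cart in front of the work surface, level with it; the furniture and walls round the work are solid. World frame = base frame: x ahead of the robot, y to its left, z up, the work surface at z = 0. Lengths are in m, angles in degrees, forces in N, time in s.
With the tool pointing down it reaches from about 0.275 to 0.75 m from the base axis. Payload 10.2 kg.
Tool frame: the origin (TCP) lies at the very end of the fingers, on their centre line; the grasp point (between the pads) lies 19 mm behind it (r.pinch_z is the distance from the TCP to the grasp point, in m); z points along the fingers, y is the line along which they close (so a half turn about z gives the same grasp; the last joint's range is limited). The gripper opens to 88 mm and grips with 3 to 60 N. Pads are 18 mm wide; open, the fingers measure 123 mm over their backs; the gripper's body (75 mm by 187 mm) begins 45 mm behind the grasp point.
Start: joints at [52.345, 17.928, 85.812, -0, 76.261, -12.8], TCP at [0.221, 0.476, 0.239] pointing down, gripper open.
Joint ranges: [-168.41, 168.41], [-55.51, 124.54], [10.69, 146.95], [-70.63, 250.63], [1, 178], [-165.06, 165.06]. Speed limits (degrees/s): [136.94, 136.94, 172.46, 180, 180, 180].

### API

Orientations are given as a 3x3 rotation matrix whose columns are the frame's x, y, z axes.
In Python, from plant import r gives the robot as it stands. The module is installed in compiled form; this text tells all that it offers.
- The arm moves only by the tool step_arm, never from a script. Its argument "plan" is a list of rows, each a list of 3 entries, a list of its own where there are three numbers: the shift along the tool's x, y, z in m, then the turn about the tool's z in degrees, then the finger opening in m, from 0 to 0.0881. A call has exactly 8 rows; each row shifts and turns the commanded pose from where the row before left it, along the tool's axes as they then stand; what a row does not reach is not made up. A row lasts 1/10 s, in which the tool goes at most 50 mm and 8.59 degrees, less where a joint would pass 70% of its speed; a pose out of reach is approached as far as the arm can. A call is refused whole if a number of a shift passes 0.05 or a number of a turn 8.59, either way. A call with a gripper value outside its range is refused whole. The fingers move at their own pace and stop on an object; "grip_force" is the grip in N (left out, the last holds). Time passes only in rows, so rows that do not move let the fingers close, or fill a call up. It gives the time, the measured TCP pose, the force, the opening and the grip force at its end, in the units of the state.
- r.state(): the state, without advancing time (a new reading comes with each control period).
- r.capture(name): name is "scene" or "top" or "wrist"; returns (picture, depth): 400x640x3 uint8, red, green, blue; 400x640 float32, m along the optical axis (not along the pixel's ray), 0 where there is no reading.
- r.calibration(name): a dict with "vertical_fov" (degrees; the focal length in pixels is half the picture's height over the tangent of half this angle, whatever the lens; pixels are square), "cx", "cy" (the principal point, pixels), "position" and "orientation" of the camera in the world; the wrist camera has in their place "T_tool_cam" (4x4, takes a point from camera to tool coordinates, whose origin is the TCP and whose axes are the flange's). Camera axes: x right, y down, z forward; pixel columns grow to the right and rows downward; lengths in m; the calibration is good to about 2 mm. The wrist camera is an equidistant fisheye: a pixel r from the principal point sees the ray r / f radians off the axis. A picture is of the moment at which its call begins: read the wrist's pose just before it. calibration takes no time and is no camera call.
- r.job_done(): hands the job in; it is judged then, once.
Trained networks look in the newest picture that a camera, given by its name, has taken for a name from the list of things; names that differ only in an ending like _2 or _b are one class to them, and where a whole thing is asked for, a point or a joint stands for the part that bears it (a point fixed in the world has none). Each returns a list of dicts, best first, with "p" (0 to 1); they miss things now and then, are a little off and sometimes report something else, mostly with a low value. They report only what shows in the picture. A call takes as long as a camera call. They do not tell look-alikes from the thing itself.
- r.outline_of(thing, camera): "region" (400x640 bool, what is visible of it) and "extent" ([left, top, width, height] in pixels, round what is visible of it).
- r.pinpoint(thing, camera): "location" ([column, row] in pixels: a listed point, or the origin of a listed thing).
The state is a dict: "time": time; "joints": joint angles; "joint_vel": joint speeds; "effort": joint torques, N m; "eef_pos": TCP position; "orientation": TCP orientation; "wrist_force": force on the tool from outside, world axes, zero at the start; "moment": the same for the moment, N m; "gripper_width": finger opening in m; "gripper_force": force on a finger pad.
Only numpy, scipy, OpenCV 4.12 (cv2) and the standard library are available. Lean on these libraries where they do the work, as an engineer would, in place of code of your own. Each camera call takes 0.05 s, during which the arm holds its last target. There are 200 camera calls.

## Working session

There is one attempt and no reset: what is moved stays moved. The work goes in short steps, Python scripts to look and compute and a tool call to move; the robot and the scene stay as the last step left them, time stands still between calls to the robot, and variables do not carry over. Pictures are saved under pics/ and viewed, at most 10 in all, crops included, and the job is handed in when it is done.

Besides the shell and the picture viewer there is one more tool, called as name(argument=value, ...), one argument or row to a line, values as JSON. step_arm: Moves the arm, as the interface text tells. Its arguments: {"type":"object","properties":{"plan":{"type":"array"},"grip_force":{"type":"number"}},"required":["plan"]}

```bash
mkdir -p pics; cat > h.py <<'E'
from plant import r
import numpy as np, cv2
def save(n,img): cv2.imwrite('pics/'+n,cv2.cvtColor(img,cv2.COLOR_RGB2BGR))
def cloud(cam,d):
    c=r.calibration(cam); h,w=d.shape; f=h/2/np.tan(np.radians(c['vertical_fov']/2))
    v,u=np.mgrid[:h,:w]; a=(u-c['cx'])/f; b=(v-c['cy'])/f
    if cam=='wrist':
        th=np.hypot(a,b); k=np.where(th>1e-6,np.tan(np.minimum(th,1.5))/np.maximum(th,1e-6),1)
        P=np.stack([a*k*d,b*k*d,d],-1); s=r.state(); T=np.array(c['T_tool_cam'])
        P=P@T[:3,:3].T+T[:3,3]; return P@np.array(s['orientation']).T+np.array(s['eef_pos'])
    return np.stack([a*d,b*d,d],-1)@np.array(c['orientation']).T+np.array(c['position'])
E
python3 - <<'E'
from h import *
s=r.state(); print(s['time'],s['eef_pos'],np.round(s['orientation'],3).tolist(),s['wrist_force'],r.pinch_z)
for c in ('top','scene'):
    p,d=r.capture(c); save(c+'0.png',p); P=cloud(c,d); np.save(c+'.npy',P)
    for t in ('top','stand','sauce_cup','sachet'):
        for o in r.outline_of(t,c)[:5]:
            m=o['region']&(d>0); q=P[m]; 
            if len(q): 
                z=np.percentile(q[:,2],97); k=q[q[:,2]>z-.004]
                print(c,t,round(o['p'],2),o['extent'],'topz',z.round(4),'mid',((k.max(0)+k.min(0))/2).round(4),'sz',(k.max(0)-k.min(0)).round(3), p[m].mean(0).round())
E
```

```text
0.0 [0.22052693 0.47616292 0.23816562] [[-0.907, 0.42, -0.001], [0.42, 0.907, -0.001], [0.0, -0.001, -1.0]] [ 0.82371013  0.20601918 -0.03121034] 0.0187
top top 0.68 [313.5, 181.9, 29.1, 32.8] topz 0.0302 mid [ 0.5493 -0.0628  0.0292] sz [0.06  0.059 0.006] [199. 108.  11.]
top top 0.67 [359.1, 258.2, 30.2, 32.3] topz 0.0302 mid [ 0.3937 -0.1544  0.03  ] sz [0.058 0.059 0.008] [ 30. 131.  53.]
top top 0.59 [362.6, 197.9, 34.5, 32.1] topz 0.0305 mid [ 0.5179 -0.1728  0.0301] sz [0.059 0.059 0.007] [145. 142. 137.]
top stand 0.86 [197.2, 200.9, 71.4, 64.5] topz 0.0383 mid [0.4813 0.1253 0.0751] sz [0.082 0.096 0.081] [75. 72. 71.]
top sauce_cup 0.62 [300.0, 146.7, 23.3, 20.3] topz 0.0321 mid [ 0.6427 -0.0283  0.0315] sz [0.049 0.049 0.007] [58. 55. 51.]
top sauce_cup 0.47 [198.3, 198.8, 65.4, 67.4] topz 0.0376 mid [0.4813 0.1267 0.0722] sz [0.082 0.098 0.077] [73. 70. 69.]
top sachet 0.77 [287.4, 231.7, 21.2, 34.2] topz 0.019 mid [0.4476 0.0008 0.0177] sz [0.041 0.031 0.005] [160. 158. 155.]
scene top 0.8 [324.7, 237.5, 33.9, 34.8] topz 0.0282 mid [ 0.5468 -0.0641  0.0272] sz [0.059 0.062 0.006] [209. 119.  61.]
scene top 0.72 [271.1, 297.5, 36.1, 31.4] topz 0.0281 mid [ 0.3921 -0.1563  0.0266] sz [0.061 0.059 0.005] [ 60. 134.  73.]
scene top 0.6 [340.5, 276.5, 35.3, 36.3] topz 0.028 mid [ 0.516  -0.1727  0.0265] sz [0.061 0.061 0.005] [151. 151. 149.]
scene stand 0.89 [246.9, 195.8, 62.9, 40.4] topz 0.0367 mid [0.4795 0.1263 0.0389] sz [0.082 0.063 0.012] [70. 70. 71.]
scene sachet 0.58 [269.9, 242.9, 28.6, 22.1] topz 0.0175 mid [ 0.4453 -0.0024  0.0159] sz [0.041 0.035 0.005] [176. 176. 179.]
```

```bash
python3 - <<'E'
import cv2,numpy as np
a=cv2.imread('pics/top0.png')[120:330,150:460]
cv2.imwrite('pics/crop.png',cv2.resize(a,None,fx=2.5,fy=2.5))
P=np.load('top.npy'); q=P.reshape(-1,3)
for x0,lo,hi in ((0.481,.116,.13),):
    k=q[(np.hypot(q[:,0]-.481,q[:,1]-.126)<.045)&(q[:,2]>lo)&(q[:,2]<hi)]; print(len(k),k.min(0),k.max(0),np.median(k,0))
P=np.load('scene.npy');q=P.reshape(-1,3)
k=q[(np.hypot(q[:,0]-.481,q[:,1]-.126)<.045)&(q[:,2]>.112)&(q[:,2]<.13)]; print(len(k),k.min(0),k.max(0))
E
```

```text
410 [0.46144849 0.11142015 0.11605391] [0.50280137 0.15819897 0.12571502] [0.48173646 0.13617514 0.12071111]
214 [0.45577914 0.10927695 0.11200823] [0.50027948 0.15408067 0.12291891]
```

View pics/crop.png

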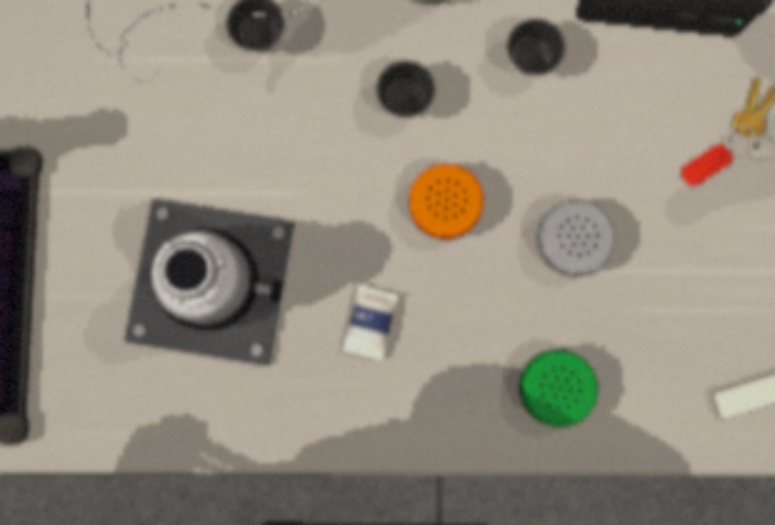

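View pics/scene0.png

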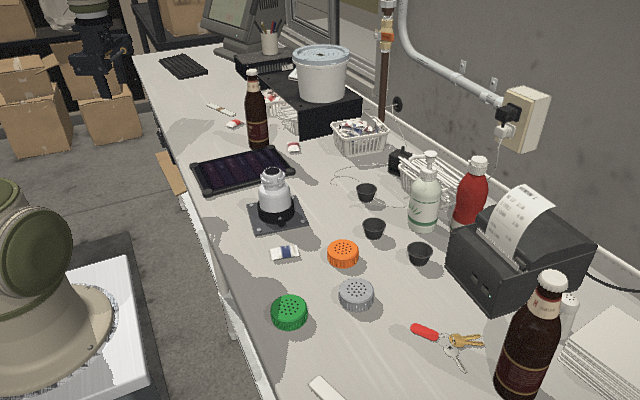

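Candidates in the top crop are steel cap (576,236), orange cap (445,200) and green cap (560,387). The steel one, at about (0.517, -0.173), matches the description. The shaker sits at crop (200,275), the sachet at (370,322) and the nearest cup at (405,88).

```bash
cat >> h.py <<'E'
def yaw(): 
    R=np.array(r.state()['orientation']); return np.degrees(np.arctan2(R[1,0],R[0,0]))
def rows(target,y1=None,n=8):
    s=r.state(); p=np.array(s['eef_pos']); y=yaw(); d=(np.array(target)-p)/n; t=0 if y1 is None else -(((y1-y)+180)%360-180)/n
    o=[]
    for i in range(n):
        a=np.radians(y-t*i); c,q=np.cos(a),np.sin(a)
        o.append([[round(d[0]*c+d[1]*q,4),round(d[0]*q-d[1]*c,4),round(-d[2],4)],round(t,2)])
    print(o,'norm',np.linalg.norm(d).round(4),'yaw',y.round(2),'p',p.round(4),'j6',round(s['joints'][5],1))
E
python3 -c "
from h import *
rows([.455,.155,.26],90); print(np.round(r.calibration('wrist')['T_tool_cam'],3),r.calibration('wrist')['vertical_fov'])"
```

```text
[[[np.float64(-0.0435), np.float64(-0.0241), np.float64(-0.0027)], np.float64(8.14)], [[np.float64(-0.0464), np.float64(-0.0177), np.float64(-0.0027)], np.float64(8.14)], [[np.float64(-0.0485), np.float64(-0.011), np.float64(-0.0027)], np.float64(8.14)], [[np.float64(-0.0496), np.float64(-0.004), np.float64(-0.0027)], np.float64(8.14)], [[np.float64(-0.0496), np.float64(0.0031), np.float64(-0.0027)], np.float64(8.14)], [[np.float64(-0.0487), np.float64(0.0101), np.float64(-0.0027)], np.float64(8.14)], [[np.float64(-0.0468), np.float64(0.0169), np.float64(-0.0027)], np.float64(8.14)], [[np.float64(-0.0439), np.float64(0.0233), np.float64(-0.0027)], np.float64(8.14)]] norm 0.0498 yaw 155.15 p [0.2207 0.4764 0.2387] j6 -12.8
[[-0.    -0.958 -0.287  0.074]
 [ 1.    -0.     0.001 -0.   ]
 [-0.001 -0.287  0.958 -0.145]
 [ 0.     0.     0.     1.   ]] 65.70646984690485
```

step_arm(
  plan=[
    [[-0.0435,-0.0241,-0.0027],8.14,0.088],
    [[-0.0464,-0.0177,-0.0027],8.14,0.088],
    [[-0.0485,-0.011,-0.0027],8.14,0.088],
    [[-0.0496,-0.004,-0.0027],8.14,0.088],
    [[-0.0496,0.0031,-0.0027],8.14,0.088],
    [[-0.0487,0.0101,-0.0027],8.14,0.088],
    [[-0.0468,0.0169,-0.0027],8.14,0.088],
    [[-0.0439,0.0233,-0.0027],8.14,0.088],
  ],
)

```text
time: 1.3
eef_pos: [0.4561, 0.1532, 0.2607]
orientation: [[0.006, 1.0, 0.001], [1.0, -0.006, 0.0], [0.0, 0.001, -1.0]]
wrist_force: [1.3, 1.3, -0.7]
gripper_width: 0.0875
gripper_force: 0.0
```

```bash
python3 - <<'E'
from h import *
print(yaw(),r.state()['eef_pos'],r.state()['joint_vel'])
p,d=r.capture('wrist'); save('w1.png',p); P=cloud('wrist',d); np.save('w1.npy',P)
q=P[d>0]
m=(np.hypot(q[:,0]-.481,q[:,1]-.13)<.05)
for lo,hi in ((.116,.124),(.03,.05),(.06,.07)):
    k=q[m&(q[:,2]>lo)&(q[:,2]<hi)]
    if len(k): print(lo,len(k),k.min(0).round(4),k.max(0).round(4),((k.min(0)+k.max(0))/2).round(4))
for t in('neck_rim','stand'):print(t,[(o['p'],o['location']) for o in r.pinpoint(t,'wrist')[:2]])
E
```

```text
89.67954675419458 [0.45612515 0.15322291 0.2606673 ] [-53.91907594  15.599239   -23.01265492   0.08265416   7.2250582
  27.12991628]
0.116 1218 [0.4642 0.1119 0.116 ] [0.5047 0.1511 0.1208] [0.4844 0.1315 0.1184]
0.03 506 [0.4443 0.1078 0.03  ] [0.5254 0.1725 0.0499] [0.4848 0.1402 0.04  ]
0.06 140 [0.449  0.1113 0.06  ] [0.5196 0.1673 0.07  ] [0.4843 0.1393 0.065 ]
neck_rim [(0.69, [350.1, 345.7])]
stand []
```

View pics/w1.png

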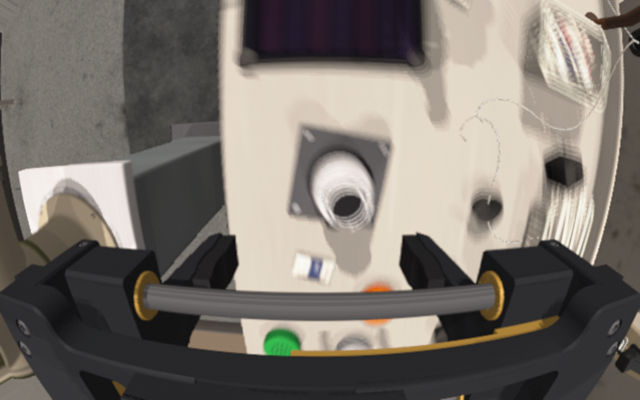

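The wrist picture was taken while the arm was still moving. The rim is at about (347,205) and the stand plate at about (340,175). I'll retake it now the arm has stopped.

```bash
python3 - <<'E'
from h import *
print(yaw(),r.state()['eef_pos'],np.abs(r.state()['joint_vel']).max())
p,d=r.capture('wrist'); save('w2.png',p); P=cloud('wrist',d)
print(r.state()['time'],r.state()['eef_pos'])
v,u=np.mgrid[:400,:640]
def circ(lo,hi,R,c0):
    k=P[(d>0)&(np.hypot(P[...,0]-c0[0],P[...,1]-c0[1])<.05)&(P[...,2]>lo)&(P[...,2]<hi)]
    print(lo,len(k),((k.min(0)+k.max(0))/2).round(4),(k.max(0)-k.min(0)).round(4), np.array(cv2.minEnclosingCircle((k[:,:2]*1000).astype(np.float32))[0]).round(1),cv2.minEnclosingCircle((k[:,:2]*1000).astype(np.float32))[1])
for lo,hi in((.118,.123),(.116,.123),(.110,.115),(.105,.11)):circ(lo,hi,.02,(.483,.13))
for t in('neck_rim',):
  for o in r.pinpoint(t,'wrist')[:2]:
    c=r.calibration('wrist');f=200/np.tan(np.radians(c['vertical_fov']/2))
    a=(np.array(o['location'])-[c['cx'],c['cy']])/f; th=np.hypot(*a); T=np.array(c['T_tool_cam']);s=r.state()
    D=np.array(s['orientation'])@T[:3,:3]@np.r_[a/th*np.sin(th),np.cos(th)]; C=np.array(s['orientation'])@T[:3,3]+s['eef_pos']
    print(o['p'],o['location'],C+D*(.1196-C[2])/D[2])
rows([.517,-.172,.2],90)
E
```

```text
89.77299892375392 [0.45635496 0.15316084 0.26016232] 4.190792905748852
1.5 [0.45544311 0.15456584 0.26015155]
0.118 896 [0.4802 0.1384 0.1195] [0.0371 0.0367 0.003 ] [479.7 138.5] 19.186555862426758
0.116 1219 [0.48   0.1393 0.1185] [0.0387 0.0398 0.005 ] [480. 139.] 20.958864212036133
0.11 232 [0.48   0.1388 0.1125] [0.0502 0.0519 0.005 ] [479.1 138.6] 26.762983322143555
0.105 467 [0.4802 0.1389 0.1075] [0.0527 0.0524 0.005 ] [479.7 138.2] 27.0758113861084
[[[np.float64(-0.0409), np.float64(0.0077), np.float64(0.0075)], np.float64(0.01)], [[np.float64(-0.0409), np.float64(0.0077), np.float64(0.0075)], np.float64(0.01)], [[np.float64(-0.0409), np.float64(0.0077), np.float64(0.0075)], np.float64(0.01)], [[np.float64(-0.0409), np.float64(0.0077), np.float64(0.0075)], np.float64(0.01)], [[np.float64(-0.0409), np.float64(0.0077), np.float64(0.0075)], np.float64(0.01)], [[np.float64(-0.0409), np.float64(0.0077), np.float64(0.0075)], np.float64(0.01)], [[np.float64(-0.0409), np.float64(0.0077), np.float64(0.0075)], np.float64(0.01)], [[np.float64(-0.0409), np.float64(0.0078), np.float64(0.0075)], np.float64(0.01)]] norm 0.0423 yaw 90.07 p [0.4549 0.1554 0.2602] j6 4.8
```

step_arm(
  plan=[
    [[-0.04,0.008,0.01],0,0.088],
    [[-0.044,0.009,0.013],0,0.088],
    [[-0.044,0.009,0.013],0,0.088],
    [[-0.044,0.009,0.013],0,0.088],
    [[-0.044,0.009,0.013],0,0.088],
    [[-0.044,0.009,0.013],0,0.088],
    [[-0.044,0.008,0.013],0,0.088],
    [[-0.006,0.001,0.01],0,0.088],
  ],
)

```text
time: 2.35
eef_pos: [0.5177, -0.1571, 0.1614]
orientation: [[0.0, 1.0, -0.0], [1.0, -0.0, -0.0], [-0.0, -0.0, -1.0]]
wrist_force: [0.1, 0.8, 0.3]
gripper_width: 0.0879
gripper_force: 0.0
```

```bash
cat >> h.py <<'E'
def look(name,c0,bands):
    for _ in range(3):
        p,d=r.capture('wrist')
        if np.abs(r.state()['joint_vel']).max()<1.5: break
    P=cloud('wrist',d); save(name,p)
    print(r.state()['time'],r.state()['eef_pos'],yaw())
    for lo,hi in bands:
        k=P[(d>0)&(np.hypot(P[...,0]-c0[0],P[...,1]-c0[1])<.045)&(P[...,2]>lo)&(P[...,2]<hi)]
        if len(k): print(lo,len(k),((k.min(0)+k.max(0))/2).round(4),(k.max(0)-k.min(0)).round(4),[np.round(x,1) for x in cv2.minEnclosingCircle((k[:,:2]*1000).astype(np.float32))])
    return p,d,P
E
python3 - <<'E'
from h import *
look('w3.png',(.517,-.172),((.023,.03),(.01,.02),(.015,.03)))
E
```

```text
2.5 [ 0.51720782 -0.15322981  0.16200617] 90.12360731083824
0.023 3097 [ 0.5176 -0.1714  0.0255] [0.0621 0.0618 0.005 ] [array([ 518.4, -171.6]), np.float64(31.8)]
0.01 134 [ 0.518  -0.1557  0.015 ] [0.0637 0.0312 0.0097] [array([ 518.1, -168.6]), np.float64(32.0)]
0.015 3237 [ 0.518  -0.1712  0.0215] [0.0637 0.0622 0.013 ] [array([ 518.1, -171.6]), np.float64(32.4)]
```

View pics/w3.png

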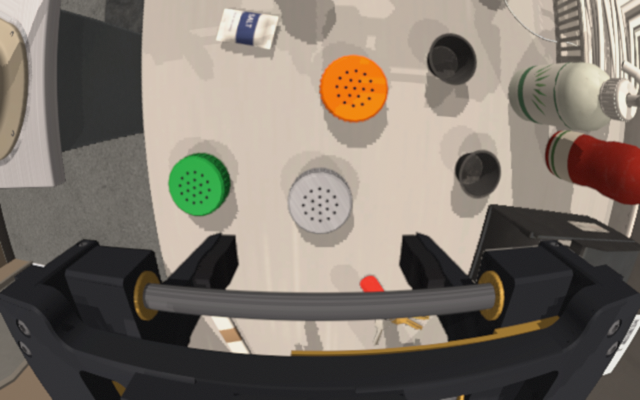

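step_arm(
  plan=[
    [[-0.009,0.0005,0.015],0,0.088],
    [[-0.0095,0.0005,0.025],0,0.088],
    [[0,0,0.03],0,0.088],
    [[0,0,0.03],0,0.088],
    [[0,0,0.03],0,0.088],
    [[0,0,0.018],0,0.088],
    [[0,0,0.008],0,0.088],
    [[0,0,0],0,0.088],
  ],
)

```text
time: 3.3
eef_pos: [0.5186, -0.1719, 0.0065]
orientation: [[-0.002, 1.0, -0.0], [1.0, 0.002, 0.0], [0.0, -0.0, -1.0]]
wrist_force: [0.2, 0.8, 0.8]
gripper_width: 0.0881
gripper_force: 0.0
```

step_arm(
  plan=[
    [[0,0,0],0,0.06],
    [[0,0,0],0,0.055],
    [[0,0,0],0,0.055],
    [[0,0,0],0,0.055],
    [[0,0,0],0,0.055],
    [[0,0,-0.01],0,0.055],
    [[0,0,-0.03],0,0.055],
    [[0,0,-0.04],0,0.055],
  ],
  grip_force=40,
)

```text
time: 4.1
eef_pos: [0.5175, -0.1729, 0.0865]
orientation: [[-0.0, 1.0, -0.003], [1.0, 0.0, 0.002], [0.002, -0.003, -1.0]]
wrist_force: [0.7, 0.1, -0.2]
gripper_width: 0.0623
gripper_force: 40.5
```

```bash
python3 - <<'E'
from h import *
print(r.state()['gripper_width'],r.state()['gripper_force'])
rows([.480,.1385,.20],90)
E
```

```text
0.062346522403999266 40.54853185778484
[[[np.float64(0.0389), np.float64(-0.0047), np.float64(-0.0142)], np.float64(0.0)], [[np.float64(0.0389), np.float64(-0.0047), np.float64(-0.0142)], np.float64(0.0)], [[np.float64(0.0389), np.float64(-0.0047), np.float64(-0.0142)], np.float64(0.0)], [[np.float64(0.0389), np.float64(-0.0047), np.float64(-0.0142)], np.float64(0.0)], [[np.float64(0.0389), np.float64(-0.0047), np.float64(-0.0142)], np.float64(0.0)], [[np.float64(0.0389), np.float64(-0.0047), np.float64(-0.0142)], np.float64(0.0)], [[np.float64(0.0389), np.float64(-0.0047), np.float64(-0.0142)], np.float64(0.0)], [[np.float64(0.0389), np.float64(-0.0047), np.float64(-0.0142)], np.float64(0.0)]] norm 0.0417 yaw 90.01 p [ 0.5175 -0.1729  0.0865] j6 -30.8
```

step_arm(
  plan=[
    [[0.02,-0.003,-0.03],0,0.055],
    [[0.038,-0.005,-0.028],0,0.055],
    [[0.042,-0.006,-0.022],0,0.055],
    [[0.042,-0.006,-0.02],0,0.055],
    [[0.042,-0.006,-0.013],0,0.055],
    [[0.042,-0.006,0],0,0.055],
    [[0.032,-0.005,0],0,0.055],
    [[0,0,0],0,0.055],
  ],
)

```text
time: 4.9
eef_pos: [0.4803, 0.0876, 0.2]
orientation: [[-0.004, 1.0, 0.0], [1.0, 0.004, 0.001], [0.001, 0.0, -1.0]]
wrist_force: [-0.1, -0.4, -1.8]
gripper_width: 0.0629
gripper_force: 40.5
```

```bash
python3 - <<'E'
from h import *
p,d,P=look('w4.png',(.48,.139),((.117,.123),(.110,.115),(.105,.11)))
s=r.state();R=np.array(s['orientation']);q=(P-s['eef_pos'])@R
m=(d>0)&(np.hypot(q[...,0],q[...,1])<.04)&(q[...,2]>-.04)&(q[...,2]<.015)
print('held, tool frame',m.sum(),q[m].min(0).round(4),q[m].max(0).round(4))
E
```

```text
5.05 [0.48133836 0.08411431 0.19956659] 90.01997299624306
0.117 2081 [0.4806 0.1362 0.1189] [0.0388 0.0379 0.0038] [array([480.9, 135.7]), np.float64(20.0)]
0.11 369 [0.4806 0.1352 0.1125] [0.0506 0.0502 0.005 ] [array([480.9, 136.2]), np.float64(26.6)]
0.105 771 [0.481  0.1364 0.108 ] [0.0536 0.0509 0.004 ] [array([481. , 135.9]), np.float64(26.9)]
held, tool frame 13118 [-0.0138 -0.0391 -0.04  ] [0.0333 0.0391 0.0085]
```

View pics/w4.png

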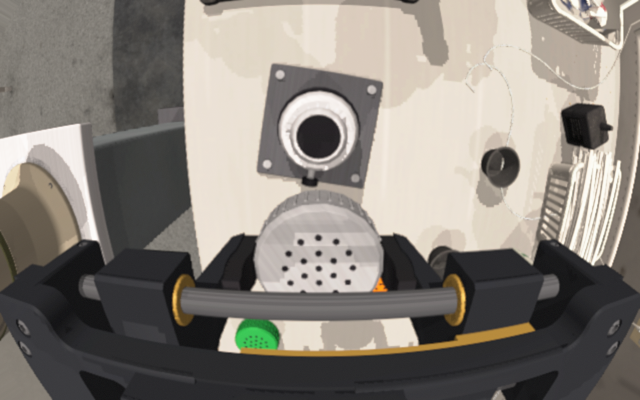

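Neck at (318,137) px, i.e. (0.481, 0.136), seen clear of the held cap. The cap is level in the fingers at (318,250).

```bash
python3 - <<'E'
from h import *
from scipy.optimize import least_squares
p,d,P=look('w5.png',(.48,.139),((.117,.123),(.105,.11)))
s=r.state();R=np.array(s['orientation']);q=(P-s['eef_pos'])@R
m=(d>0)&(np.hypot(q[...,0],q[...,1])<.036)&(q[...,2]>-.025)&(q[...,2]<-.015)
k=q[m]; print(np.percentile(k[:,2],[5,50,95]).round(4))
k=k[abs(k[:,1])<.026]; hull=cv2.convexHull((k[:,:2]*1000).astype(np.float32))[:,0]
h=hull[(hull[:,0]>5)&(abs(hull[:,1])<28)]
f=least_squares(lambda c:np.hypot(h[:,0]-c[0],h[:,1]-c[1])-c[2],[0,0,31],loss='soft_l1'); print(len(h),f.x)
g=k[k[:,0]>-.012]; A=np.c_[g[:,:2],np.ones(len(g))]; print('tilt',np.linalg.lstsq(A,g[:,2],rcond=None)[0])
E
```

```text
5.1 [0.48143954 0.08377298 0.19946691] 89.97132280973949
0.117 2083 [0.4807 0.1366 0.119 ] [0.0388 0.0378 0.0039] [array([480.8, 136.2]), np.float64(19.8)]
0.105 771 [0.4811 0.1368 0.1076] [0.0535 0.0509 0.0048] [array([480.9, 136.3]), np.float64(27.0)]
[-0.019  -0.0176 -0.0162]
21 [ 3.59877248  0.04059608 29.03008277]
tilt [ 0.01302342  0.00153971 -0.01771913]
```

step_arm(
  plan=[
    [[0.015,0,0],0,0.055],
    [[0.025,-0.0006,0.005],0,0.055],
    [[0.0118,0,0.015],0,0.055],
    [[0,0,0.02],0,0.055],
    [[0,0,0.02],0,0.055],
    [[0,0,0.01],0,0.055],
    [[0,0,0.004],0,0.055],
    [[0,0,0],0,0.055],
  ],
)

```text
time: 5.9
eef_pos: [0.4809, 0.1359, 0.1254]
orientation: [[0.0, 1.0, -0.0], [1.0, -0.0, -0.0], [-0.0, -0.0, -1.0]]
wrist_force: [-0.7, -0.5, -0.3]
gripper_width: 0.0624
gripper_force: 40.5
```

step_arm(
  plan=[
    [[0,0,0.002],0,0.055],
    [[0,0,0.002],0,0.055],
    [[0,0,0.001],0,0.055],
    [[0,0,0.001],0,0.055],
    [[0,0,0.001],0,0.055],
    [[0,0,0.001],0,0.055],
    [[0,0,0.001],0,0.055],
    [[0,0,0],0,0.055],
  ],
)

```text
time: 6.7
eef_pos: [0.4806, 0.1364, 0.1162]
orientation: [[-0.0, 1.0, -0.0], [1.0, 0.0, -0.0], [-0.0, -0.0, -1.0]]
wrist_force: [0.4, -0.5, -0.4]
gripper_width: 0.0625
gripper_force: 40.5
```

step_arm(
  plan=[
    [[0,0,0.0005],0,0.055],
    [[0,0,0.0005],0,0.055],
    [[0,0,0.0005],0,0.055],
    [[0,0,0.0005],0,0.055],
    [[0,0,0],0,0.055],
    [[0,0,0],0,0.055],
    [[0,0,0],0,0.055],
    [[0,0,0],0,0.055],
  ],
)

```text
time: 7.5
eef_pos: [0.4809, 0.1365, 0.1158]
orientation: [[-0.001, 1.0, 0.001], [1.0, 0.001, 0.0], [0.0, 0.001, -1.0]]
wrist_force: [-5.4, -0.3, 13.5]
gripper_width: 0.0624
gripper_force: 40.7
```

step_arm(
  plan=[
    [[0,-0.0004,0],-3,0.055],
    [[0,0,0],-3,0.055],
    [[0,0,0],-3,0.055],
    [[0,0,0],-3,0.055],
    [[0,0,0],-3,0.055],
    [[0,0,0],-3,0.055],
    [[0,0,0],-3,0.055],
    [[0,0,0],-3,0.055],
  ],
)

```text
time: 8.3
eef_pos: [0.4815, 0.1365, 0.1159]
orientation: [[-0.409, 0.913, 0.004], [0.913, 0.409, 0.0], [-0.001, 0.004, -1.0]]
wrist_force: [-0.7, -0.3, 10.5]
gripper_width: 0.0623
gripper_force: 40.7
```

step_arm(
  plan=[
    [[0,0,0],-3,0.055],
    [[0,0,0],-3,0.055],
    [[0,0,0],-3,0.055],
    [[0,0,0],-3,0.055],
    [[0,0,0],-3,0.055],
    [[0,0,0],-3,0.055],
    [[0,0,0],-3,0.055],
    [[0,0,0],-3,0.055],
  ],
)

```text
time: 9.1
eef_pos: [0.4804, 0.1364, 0.1144]
orientation: [[-0.745, 0.667, 0.0], [0.667, 0.745, 0.0], [-0.0, 0.0, -1.0]]
wrist_force: [0.1, -0.3, -0.4]
gripper_width: 0.0629
gripper_force: 40.5
```

```bash
python3 -c "
from h import *
s=r.state();print(s['moment'],yaw(),s['joints'][5],s['eef_pos'],s['wrist_force'])"
```

```text
[-0.06316497  0.01992855  0.02870117] 138.14919928802877 -45.7613021472586 [0.48035377 0.1364311  0.11443497] [ 0.10265255 -0.32766693 -0.40197967]
```

step_arm(
  plan=[
    [[0,0,0.001],0,0.055],
    [[0,0,0.001],0,0.055],
    [[0,0,0.001],0,0.055],
    [[0,0,0.001],0,0.055],
    [[0,0,0.001],0,0.055],
    [[0,0,0.001],0,0.055],
    [[0,0,0.0005],0,0.055],
    [[0,0,0],0,0.055],
  ],
)

```text
time: 9.9
eef_pos: [0.4805, 0.1365, 0.109]
orientation: [[-0.743, 0.669, 0.001], [0.669, 0.743, -0.0], [-0.001, 0.001, -1.0]]
wrist_force: [-5.0, -0.7, 11.1]
gripper_width: 0.0625
gripper_force: 40.7
```

```bash
python3 -c "
from h import *
s=r.state();print(s['moment'],yaw(),s['joints'][5],s['eef_pos'],s['wrist_force'])"
```

```text
[-0.13642277  0.68271645  0.03676896] 138.02260912824966 -45.623556045312675 [0.48051359 0.13647052 0.10896333] [-4.98682053 -0.6711455  11.06322772]
```

step_arm(
  plan=[
    [[0,-0.0003,0],4,0.055],
    [[0,0,0],5,0.055],
    [[0,0,0],5,0.055],
    [[0,0,0],5,0.055],
    [[0,0,0],5,0.055],
    [[0,0,0.0004],5,0.055],
    [[0,0,0.0004],5,0.055],
    [[0,0,0.0004],5,0.055],
  ],
  grip_force=55,
)

```text
time: 10.7
eef_pos: [0.4804, 0.1363, 0.107]
orientation: [[-0.153, 0.988, 0.001], [0.988, 0.153, 0.0], [-0.0, 0.001, -1.0]]
wrist_force: [-0.3, 0.5, 2.4]
gripper_width: 0.0625
gripper_force: 55.7
```

```bash
python3 -c "
from h import *
s=r.state();print(s['moment'],yaw(),s['joints'][5],s['eef_pos'],s['wrist_force'])"
```

```text
[-0.05218979  0.03631612  0.011396  ] 98.80766005693012 -6.445004931817377 [0.48041271 0.13625144 0.10696924] [-0.284269    0.50493324  2.41926867]
```

step_arm(
  plan=[
    [[0,0,0.0006],5,0.055],
    [[0,0,0.0005],5,0.055],
    [[0,0,0.0004],5,0.055],
    [[0,0,0.0004],4,0.055],
    [[0,0,0.0003],3,0.055],
    [[0,0,0.0002],2,0.055],
    [[0,0,0],0,0.055],
    [[0,0,0],0,0.055],
  ],
)

```text
time: 11.5
eef_pos: [0.4805, 0.1362, 0.1047]
orientation: [[0.258, 0.966, 0.001], [0.966, -0.258, 0.0], [0.0, 0.001, -1.0]]
wrist_force: [1.0, -0.1, 4.1]
gripper_width: 0.0623
gripper_force: 55.8
```

```bash
python3 -c "
from h import *
s=r.state();print(s['moment'],yaw(),s['joints'][5],s['eef_pos'],s['wrist_force'])"
```

```text
[-0.00751795  0.00571453  0.00296278] 75.0651967174423 17.292920634065737 [0.48052365 0.136221   0.10470288] [ 0.957432   -0.08982553  4.10795304]
```

step_arm(
  plan=[
    [[0,0,0.0002],2,0.055],
    [[0,0,0.0002],2,0.055],
    [[0,0,0.0001],2,0.055],
    [[0,0,0],2,0.055],
    [[0,0,0],2,0.055],
    [[0,0,0],0,0.055],
    [[0,0,0],0,0.055],
    [[0,0,0],0,0.055],
  ],
  grip_force=60,
)

```text
time: 12.3
eef_pos: [0.4808, 0.1362, 0.1047]
orientation: [[0.422, 0.907, 0.002], [0.907, -0.422, 0.0], [0.001, 0.002, -1.0]]
wrist_force: [0.7, -0.2, 9.7]
gripper_width: 0.0626
gripper_force: 60.8
```

```bash
python3 -c "
from h import *
s=r.state();print(s['moment'],yaw(),s['joints'][5],s['eef_pos'],s['wrist_force'],s['effort'])"
```

```text
[-0.08123593  0.16494838 -0.03696581] 65.07027892104624 27.291619456270656 [0.48078635 0.13618353 0.10467519] [ 0.67230728 -0.21061441  9.70564083] [ 2.11166139e-01 -3.56844592e+01 -1.80775166e+01  1.00407782e-01
 -1.68251563e-01 -2.91510019e-02]
```

step_arm(
  plan=[
    [[0,0,0],2,0.055],
    [[0,0,0],2,0.055],
    [[0,0,0],2,0.055],
    [[0,0,0],2,0.055],
    [[0,0,0],2,0.055],
    [[0,0,0],0,0.055],
    [[0,0,0],0,0.055],
    [[0,0,0],0,0.055],
  ],
)

```text
time: 13.1
eef_pos: [0.4807, 0.1362, 0.1047]
orientation: [[0.573, 0.82, 0.002], [0.82, -0.573, 0.0], [0.001, 0.002, -1.0]]
wrist_force: [0.3, -0.8, 10.3]
gripper_width: 0.0624
gripper_force: 60.8
```

```bash
python3 -c "
from h import *
s=r.state();print(s['moment'],yaw(),s['joints'][5],s['eef_pos'],s['wrist_force'],s['effort'])"
```

```text
[-0.14282712  0.27737805 -0.13657805] 55.06329292303671 37.29735576180176 [0.48071407 0.13617756 0.10465268] [ 0.25588577 -0.76606922 10.27195676] [  0.35990934 -35.64213753 -18.18670928   0.10403578  -0.23399049
  -0.09859771]
```

step_arm(
  plan=[
    [[0,0,0],2,0.055],
    [[0,0,0],2,0.055],
    [[0,0,0],2,0.055],
    [[0,0,0],2,0.055],
    [[0,0,0],2,0.055],
    [[0,0,0],2,0.055],
    [[0,0,0],2,0.055],
    [[0,0,0],2,0.055],
  ],
)

```text
time: 13.9
eef_pos: [0.4807, 0.1361, 0.1046]
orientation: [[0.776, 0.631, 0.002], [0.631, -0.776, -0.001], [0.001, 0.002, -1.0]]
wrist_force: [0.0, -2.0, 8.9]
gripper_width: 0.0621
gripper_force: 60.8
```

```bash
python3 -c "
from h import *
s=r.state();print(s['moment'],yaw(),s['joints'][5],s['eef_pos'],s['wrist_force'],s['effort'])"
```

```text
[-0.15594702  0.20007025  1.00057392] 39.135599669273816 53.276929207316236 [0.48073522 0.13608532 0.1046155 ] [ 0.03982366 -1.96425876  8.93885699] [ -0.59431594 -35.92863321 -18.17901134   0.72515287  -0.15329227
   0.56248443]
```

step_arm(
  plan=[
    [[0,0,0],2,0.055],
    [[0,0,0],2,0.055],
    [[0,0,0],2,0.055],
    [[0,0,0],2,0.055],
    [[0,0,0],0,0.055],
    [[0,0,0],0,0.055],
    [[0,0,0],0,0.055],
    [[0,0,0],0,0.055],
  ],
)

```text
time: 14.7
eef_pos: [0.4809, 0.1362, 0.1047]
orientation: [[0.857, 0.516, 0.002], [0.516, -0.857, 0.0], [0.002, 0.001, -1.0]]
wrist_force: [-0.1, -0.7, 9.4]
gripper_width: 0.0623
gripper_force: 60.8
```

```bash
python3 - <<'E'
from h import *
s=r.state();print(s['moment'],yaw(),s['joints'][5],s['eef_pos'],s['wrist_force'])
p,d,P=look('w6.png',(.481,.136),((.12,.13),))
E
```

```text
[-0.1013601   0.11206257 -0.26277192] 31.03165060375352 61.31566877756086 [0.48089071 0.13615595 0.10465855] [-0.09468921 -0.72091591  9.41284206]
14.75 [0.48089985 0.13616923 0.1046447 ] 31.033917453342934
0.12 10466 [0.4844 0.1413 0.125 ] [0.0571 0.0753 0.01  ] [array([489.9, 141.4]), np.float64(43.7)]
```

View pics/w6.png

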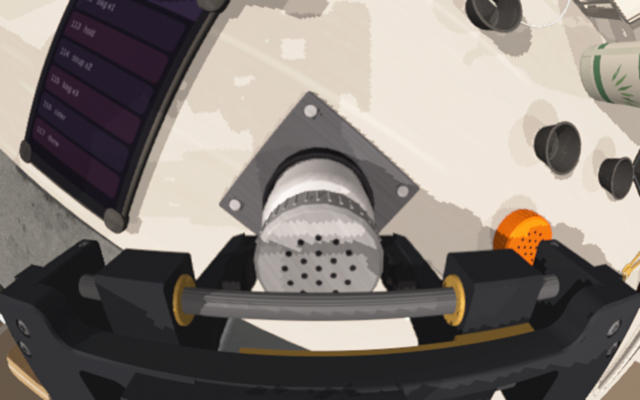

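Cap level on the neck at (318,250), TCP at the home height. I'll compare the hole pattern before and after to see whether the cap slipped in the fingers.

```bash
python3 - <<'E'
import cv2,numpy as np
a=[cv2.resize(cv2.imread(f'pics/{n}.png')[185:300,245:395],None,fx=2.6,fy=2.6,interpolation=cv2.INTER_CUBIC) for n in('w5','w6')]
cv2.imwrite('pics/cmp.png',np.hstack(a))
E
```

```text
(no output)
```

View pics/cmp.png

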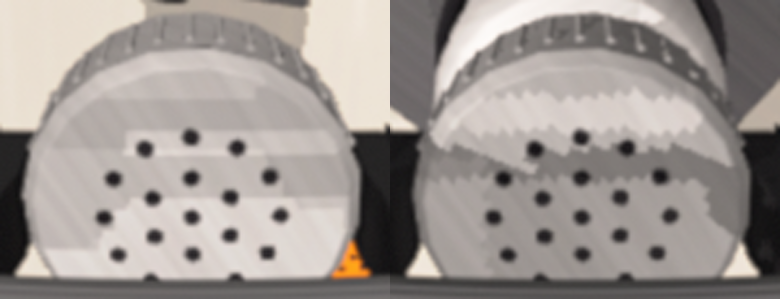

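step_arm(
  plan=[
    [[0,0,0],2,0.055],
    [[0,0,0],2,0.055],
    [[0,0,0],2,0.055],
    [[0,0,0],2,0.055],
    [[0,0,0],2,0.055],
    [[0,0,0],2,0.055],
    [[0,0,0],2,0.055],
    [[0,0,0],2,0.055],
  ],
)

```text
time: 15.55
eef_pos: [0.4808, 0.1362, 0.1046]
orientation: [[0.966, 0.26, 0.002], [0.26, -0.966, -0.0], [0.002, 0.001, -1.0]]
wrist_force: [-0.7, 0.2, 8.9]
gripper_width: 0.0619
gripper_force: 60.8
```

```bash
python3 - <<'E'
from h import *
s=r.state();print(s['moment'],yaw(),s['joints'][5],s['eef_pos'],s['wrist_force'])
for i in range(3):
    p,d=r.capture('wrist');print(r.state()['moment'],yaw())
save('w7.png',p)
a=[cv2.resize(cv2.imread(f'pics/{n}.png')[185:300,245:395],None,fx=2.6,fy=2.6,interpolation=cv2.INTER_CUBIC) for n in('w6','w7')]
cv2.imwrite('pics/cmp2.png',np.hstack(a))
E
```

```text
[0.01964316 0.193953   0.35389476] 15.049374342198163 77.33380250578348 [0.48078431 0.13623205 0.10464584] [-0.65060845  0.21493481  8.91229624]
[-0.05561977  0.18663181 -0.01375295] 14.923189932535514
[-0.05052273  0.16950603 -0.10389825] 15.026349606651209
[-0.11699823  0.1900005  -0.18465341] 15.052600330867362
```

View pics/cmp2.png

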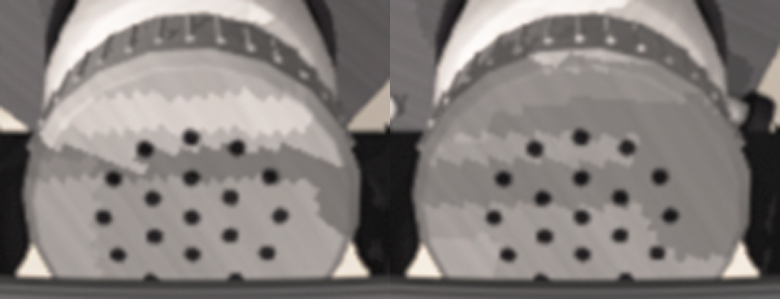

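The hole pattern didn't shift, so the cap has turned the full amount with the gripper and isn't locked. I'll test by lifting gently to see whether the thread holds it.

step_arm(
  plan=[
    [[0,0,-0.0005],0,0.055],
    [[0,0,-0.0005],0,0.055],
    [[0,0,-0.0005],0,0.055],
    [[0,0,-0.0005],0,0.055],
    [[0,0,-0.0005],0,0.055],
    [[0,0,-0.0005],0,0.055],
    [[0,0,0],0,0.055],
    [[0,0,0],0,0.055],
  ],
)

```text
time: 16.5
eef_pos: [0.4805, 0.1362, 0.1048]
orientation: [[0.966, 0.259, 0.0], [0.259, -0.966, 0.0], [0.0, -0.0, -1.0]]
wrist_force: [13.0, 1.7, -20.4]
gripper_width: 0.0624
gripper_force: 60.4
```

```bash
python3 -c "
from h import *
s=r.state();print(s['moment'],yaw(),s['joints'][5],s['eef_pos'],s['wrist_force'])"
```

```text
[ 0.28449642 -1.9221209  -0.17223568] 15.018345239449028 77.31635637290739 [0.48048246 0.13620398 0.10481074] [ 12.96234535   1.71910878 -20.42659715]
```

step_arm(
  plan=[
    [[0,0,0.001],0,0.055],
    [[0,0,0.001],0,0.055],
    [[0,0,0.0003],2,0.055],
    [[0,0,0],2,0.055],
    [[0,0,0],2,0.055],
    [[0,0,0],2,0.055],
    [[0,0,0],2,0.055],
    [[0,0,0],2,0.055],
  ],
)

```text
time: 17.3
eef_pos: [0.48, 0.1363, 0.1046]
orientation: [[0.999, 0.054, 0.0], [0.054, -0.999, -0.001], [0.0, 0.001, -1.0]]
wrist_force: [0.8, 0.8, 4.4]
gripper_width: 0.0626
gripper_force: 60.7
```

```bash
python3 - <<'E'
from h import *
s=r.state();print(s['moment'],yaw(),s['joints'][5],s['eef_pos'],s['wrist_force'],s['joint_vel'])
for i in range(3):
    p,d=r.capture('wrist');print(r.state()['moment'],yaw(),r.state()['effort'][5])
save('w8.png',p)
def pol(n):
    g=cv2.imread(f'pics/{n}.png',0)
    b=cv2.adaptiveThreshold(g,255,cv2.ADAPTIVE_THRESH_MEAN_C,cv2.THRESH_BINARY_INV,15,25)[225:292,270:370]
    _,_,_,c=cv2.connectedComponentsWithStats(b); return sorted(c[1:].round(0).tolist())
for n in('w4','w5','w6','w7','w8'):print(n,pol(n))
E
```

```text
[0.15905071 0.06751373 1.09031559] 3.1195194333274263 89.2955092105946 [0.47998787 0.13629088 0.10464168] [0.78816053 0.78634447 4.38620355] [ 0.10884404  0.04244194  0.02180504 -0.03130346  0.02288844 19.72274362]
[0.1451129  0.1188117  0.46807936] 2.9914495455311023 0.4141454491764307
[0.07237583 0.12359479 0.36438485] 3.0894933016298585 0.5801679566502571
[0.02444472 0.14643739 0.29613592] 3.1129669810575598 0.3458223771303892
w4 [[15.0, 43.0], [18.0, 28.0], [20.0, 58.0], [30.0, 17.0], [32.0, 66.0], [33.0, 36.0], [34.0, 50.0], [48.0, 12.0], [48.0, 28.0], [48.0, 43.0], [49.0, 57.0], [63.0, 35.0], [63.0, 50.0], [65.0, 66.0], [66.0, 16.0], [77.0, 57.0], [78.0, 27.0], [82.0, 43.0]]
w5 [[15.0, 43.0], [18.0, 28.0], [20.0, 58.0], [30.0, 17.0], [32.0, 66.0], [33.0, 36.0], [34.0, 50.0], [48.0, 12.0], [48.0, 28.0], [48.0, 43.0], [49.0, 57.0], [63.0, 35.0], [63.0, 50.0], [65.0, 66.0], [66.0, 17.0], [77.0, 57.0], [78.0, 27.0], [82.0, 42.0], [99.0, 0.0]]
w6 [[2.0, 18.0], [14.0, 43.0], [18.0, 28.0], [20.0, 57.0], [30.0, 17.0], [32.0, 66.0], [33.0, 36.0], [34.0, 51.0], [48.0, 12.0], [48.0, 28.0], [48.0, 43.0], [49.0, 57.0], [63.0, 35.0], [63.0, 50.0], [65.0, 16.0], [65.0, 66.0], [77.0, 57.0], [79.0, 27.0], [82.0, 43.0], [84.0, 16.0]]
w7 [[14.0, 44.0], [18.0, 28.0], [20.0, 58.0], [30.0, 17.0], [32.0, 66.0], [33.0, 36.0], [34.0, 51.0], [48.0, 12.0], [48.0, 28.0], [48.0, 43.0], [48.0, 57.0], [63.0, 36.0], [63.0, 50.0], [65.0, 66.0], [66.0, 16.0], [77.0, 57.0], [78.0, 28.0], [82.0, 43.0]]
w8 [[14.0, 44.0], [18.0, 28.0], [20.0, 58.0], [30.0, 17.0], [32.0, 66.0], [33.0, 36.0], [34.0, 50.0], [48.0, 12.0], [48.0, 28.0], [48.0, 43.0], [49.0, 57.0], [63.0, 35.0], [63.0, 50.0], [65.0, 16.0], [65.0, 66.0], [77.0, 57.0], [78.0, 28.0], [82.0, 42.0]]
```

step_arm(
  plan=[
    [[0,0,-0.001],0,0.055],
    [[0,0,-0.001],-3,0.055],
    [[0,0,0],-3,0.055],
    [[0,0,0],-3,0.055],
    [[0,0,0],-3,0.055],
    [[0,0,0],-3,0.055],
    [[0,0,0],0,0.055],
    [[0,0,0],0,0.055],
  ],
)

```text
time: 18.25
eef_pos: [0.4787, 0.136, 0.1048]
orientation: [[0.951, 0.309, -0.004], [0.309, -0.951, -0.001], [-0.004, -0.001, -1.0]]
wrist_force: [1.5, -1.8, -17.8]
gripper_width: 0.0621
gripper_force: 60.5
```

```bash
python3 - <<'E'
from h import *
s=r.state();print(s['moment'],yaw(),s['joints'][5],s['eef_pos'],s['wrist_force'])
c=r.calibration('top');print(c['vertical_fov'],c['position'])
p,d=r.capture('top');save('t1.png',p);P=cloud('top',d)
k=P[(np.hypot(P[...,0]-.481,P[...,1]-.136)<.03)&(P[...,2]>.08)];print(np.percentile(k[:,2],[10,50,90]))
E
```

```text
[-0.34575657 -0.09827038  0.2003642 ] 17.986963462070015 74.38199505037149 [0.47868352 0.1359782  0.10481282] [  1.47878781  -1.82182954 -17.83725406]
48.40608188606463 [ 0.40913891 -0.00848552  0.94839679]
[0.38874168 0.39438412 0.3965301 ]
```

```bash
python3 - <<'E'
from h import *
p,d=r.capture('wrist');save('w9.png',p)
a=[cv2.resize(cv2.imread(f'pics/{n}.png')[175:295,235:400],None,fx=2.4,fy=2.4,interpolation=cv2.INTER_CUBIC) for n in('w8','w9')]
cv2.imwrite('pics/cmp3.png',np.hstack(a))
e=[cv2.imread(f'pics/{n}.png').astype(int)[225:292,270:370] for n in('w4','w5','w6','w7','w8','w9')]
print([abs(e[i]-e[i+1]).mean().round(1) for i in range(5)])
E
```

```text
[np.float64(2.3), np.float64(42.0), np.float64(24.1), np.float64(11.9), np.float64(14.0)]
```

View pics/cmp3.png

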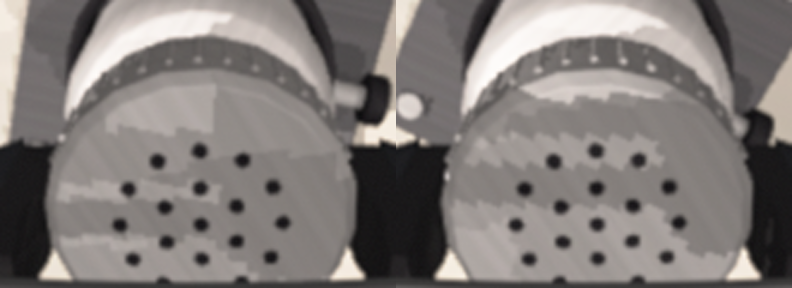

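step_arm(
  plan=[
    [[0,0,0.0008],-3,0.055],
    [[0,0,0],-4,0.055],
    [[0,0,0],-4,0.055],
    [[0,0,0],-4,0.055],
    [[0,0,0],-4,0.055],
    [[0,0,0],-3,0.055],
    [[0,0,0],0,0.055],
    [[0,0,0],0,0.055],
  ],
)

```text
time: 19.15
eef_pos: [0.4787, 0.1364, 0.1048]
orientation: [[0.766, 0.642, -0.004], [0.642, -0.766, 0.0], [-0.003, -0.003, -1.0]]
wrist_force: [-5.9, -0.2, -15.9]
gripper_width: 0.0621
gripper_force: 60.7
```

```bash
python3 - <<'E'
from h import *
s=r.state();print(s['moment'],yaw(),s['joints'][5],s['eef_pos'],s['wrist_force'])
E
```

```text
[0.2075438  1.10972187 0.61984767] 39.975128449127524 52.40520436408002 [0.47870026 0.13642484 0.10480798] [ -5.89582146  -0.18275236 -15.94542767]
```

step_arm(
  plan=[
    [[0,0,0],-4,0.055],
    [[0,0,0],-4,0.055],
    [[0,0,0],-4,0.055],
    [[0,0,0],-4,0.055],
    [[0,0,0],-4,0.055],
    [[0,0,0],-4,0.055],
    [[0,0,0],0,0.055],
    [[0,0,0],0,0.055],
  ],
)

```text
time: 19.95
eef_pos: [0.4803, 0.1363, 0.1057]
orientation: [[0.44, 0.898, 0.001], [0.898, -0.44, 0.0], [0.0, 0.001, -1.0]]
wrist_force: [0.1, 0.3, -14.9]
gripper_width: 0.0624
gripper_force: 60.7
```

```bash
python3 - <<'E'
from h import *
s=r.state();print(s['moment'],yaw(),s['joints'][5],s['eef_pos'],s['wrist_force'])
E
```

```text
[-0.0541566  -0.00371425  0.16055676] 63.87607642773136 28.49112252686777 [0.48034072 0.13628605 0.10568501] [  0.11200627   0.34586362 -14.91141942]
```

step_arm(
  plan=[
    [[0,0,0.0007],2,0.055],
    [[0,0,0.0006],2,0.055],
    [[0,0,0.0004],2,0.055],
    [[0,0,0.0003],2,0.055],
    [[0,0,0.0002],2,0.055],
    [[0,0,0.0002],2,0.055],
    [[0,0,0],2,0.055],
    [[0,0,0],2,0.055],
  ],
)

```text
time: 20.75
eef_pos: [0.481, 0.1361, 0.1047]
orientation: [[0.67, 0.742, 0.003], [0.742, -0.67, -0.001], [0.002, 0.003, -1.0]]
wrist_force: [-2.1, -1.5, -1.9]
gripper_width: 0.0624
gripper_force: 60.8
```

```bash
python3 - <<'E'
from h import *
s=r.state();print(s['moment'],yaw(),s['joints'][5],s['eef_pos'],s['wrist_force'])
E
```

```text
[-0.30632685  0.59266701  0.8623433 ] 47.89843850792018 44.49819436099486 [0.48100397 0.13606792 0.10467813] [-2.05370364 -1.54634996 -1.93636227]
```

step_arm(
  plan=[
    [[0,0,0],1.5,0.055],
    [[0,0,0],1.5,0.055],
    [[0,0,0],1.5,0.055],
    [[0,0,0],1.5,0.055],
    [[0,0,0],1.5,0.055],
    [[0,0,0],1.5,0.055],
    [[0,0,0],1,0.055],
    [[0,0,0],1,0.055],
  ],
)

```text
time: 21.55
eef_pos: [0.4814, 0.1361, 0.1047]
orientation: [[0.799, 0.601, 0.004], [0.601, -0.799, -0.0], [0.003, 0.003, -1.0]]
wrist_force: [-2.1, -3.4, 5.9]
gripper_width: 0.0621
gripper_force: 60.9
```

```bash
python3 - <<'E'
from h import *
s=r.state();print(s['moment'],yaw(),s['joints'][5],s['eef_pos'],s['wrist_force'])
E
```

```text
[-0.39964686  0.36215936  0.71575384] 36.92533040576914 55.44420794182501 [0.48135998 0.1360794  0.10465099] [-2.10310195 -3.3788376   5.94151354]
```

```bash
python3 - <<'E'
from h import *
p,d=r.capture('wrist');save('wa.png',p)
def pol(n):
    g=cv2.imread(f'pics/{n}.png',0)
    b=cv2.adaptiveThreshold(g,255,cv2.ADAPTIVE_THRESH_MEAN_C,cv2.THRESH_BINARY_INV,15,25)[225:292,270:370]
    _,_,_,c=cv2.connectedComponentsWithStats(b); return sorted(c[1:].round(0).tolist())
print(pol('wa')); s=r.state(); print(s['moment'],s['wrist_force'])
E
```

```text
[[15.0, 43.0], [18.0, 28.0], [20.0, 58.0], [30.0, 17.0], [32.0, 66.0], [33.0, 36.0], [34.0, 51.0], [48.0, 12.0], [48.0, 28.0], [48.0, 43.0], [49.0, 57.0], [63.0, 35.0], [63.0, 50.0], [65.0, 16.0], [66.0, 66.0], [78.0, 27.0], [78.0, 56.0], [82.0, 42.0]]
[-0.4975828   0.45883229  0.27220081] [-1.95587164 -2.77123593  5.34557231]
```

step_arm(
  plan=[
    [[0,0,-0.0004],0,0.055],
    [[0,0,0],0,0.055],
    [[0,0,0],0,0.07],
    [[0,0,0],0,0.088],
    [[0,0,0],0,0.088],
    [[0,0,0],0,0.088],
    [[0,0,0],0,0.088],
    [[0,0,0],0,0.088],
  ],
  grip_force=20,
)

```text
time: 22.4
eef_pos: [0.48, 0.1363, 0.1036]
orientation: [[0.798, 0.602, -0.0], [0.602, -0.798, 0.0], [-0.0, -0.0, -1.0]]
wrist_force: [-0.5, -0.4, -0.4]
gripper_width: 0.0877
gripper_force: 0.0
```

step_arm(
  plan=[
    [[0,0,0],0,0.088],
    [[0,0,-0.01],0,0.088],
    [[0,0,-0.015],0,0.088],
    [[0,0,-0.02],0,0.088],
    [[0,0,-0.02],0,0.088],
    [[0,0,-0.02],0,0.088],
    [[0,0,-0.015],0,0.088],
    [[0,0,0],0,0.088],
  ],
)

```text
time: 23.2
eef_pos: [0.4809, 0.1363, 0.206]
orientation: [[0.798, 0.602, 0.004], [0.602, -0.798, 0.0], [0.004, 0.002, -1.0]]
wrist_force: [0.5, 0.4, 0.4]
gripper_width: 0.0877
gripper_force: 0.0
```

```bash
python3 - <<'E'
from h import *
p,d,P=look('wb.png',(.481,.136),((.117,.13),))
k=P[(d>0)&(np.hypot(P[...,0]-.481,P[...,1]-.137)<.028)&(P[...,2]>.115)]
A=np.c_[k[:,:2]-[.481,.137],np.ones(len(k))];print('plane',np.linalg.lstsq(A,k[:,2],rcond=None)[0])
p,d=r.capture('top');P=cloud('top',d)
for t in('sauce_cup','sachet'):
    for o in r.outline_of(t,'top')[:3]:
        q=P[o['region']&(d>0)];z=np.percentile(q[:,2],97);k=q[q[:,2]>z-.004];print(t,((k.max(0)+k.min(0))/2).round(4))
E
```

```text
23.3 [0.47991946 0.13621421 0.20357002] 37.02653864623846
0.117 4802 [0.4813 0.1367 0.1206] [0.0626 0.0628 0.0072] [array([481.3, 136.5]), np.float64(31.8)]
plane [4.20827638 2.99286397 0.16952575]
sauce_cup [ 0.6431 -0.0283  0.0309]
sauce_cup [0.4769 0.1145 0.1255]
sachet [0.4485 0.0008 0.0179]
```

View pics/wb.png

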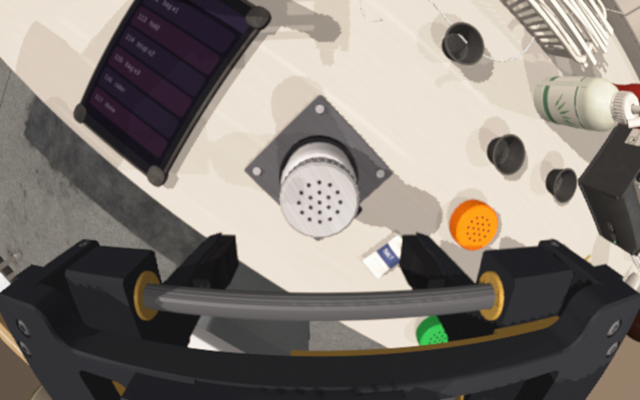

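The cap sits on the shaker at (319,200), and the fingers are open and clear. The sachet at (383,258) and the nearest cup at (507,155) haven't moved. One last check of its height and level, then I'll hand in.

```bash
python3 - <<'E'
from h import *
p,d=r.capture('wrist');P=cloud('wrist',d)
k=P[(d>0)&(np.hypot(P[...,0]-.481,P[...,1]-.137)<.028)&(P[...,2]>.115)&(P[...,2]<.135)]
A=np.c_[k[:,:2]-[.481,.137],np.ones(len(k))];f=np.linalg.lstsq(A,k[:,2],rcond=None)[0];print(f)
if abs(f[2]-.1236)<.0025 and abs(f[:2]).max()<.04: print(r.job_done())
E
```

```text
[-0.00023335  0.00286458  0.12246098]
the job is handed in; nothing more can be done
None
```

The steel top is screwed fully home and level on the shaker, with about 0.8 N·m of resistance at the end. I've let go of it, the sauce cup and sachet are where they were, and the job is handed in at about 23 s. On the way I overturned it to about 135° past the drop, backed it off about 60° (it rose 1 mm) and re-tightened it, ending about 101° past the drop rather than the stated 70–90°.

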